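Pop open the ball box for the draw

ROBOT

A 7-joint arm with a two-finger parallel gripper is mounted at the origin on the work surface. World frame = base frame: x ahead of the robot, y to its left, z up, the work surface at z = 0. Lengths are in m, angles in rad, forces in N, time in s.
With the tool pointing down it reaches from about 0.4 to 0.85 m from the base axis. Payload 4.5 kg.
Tool frame: the origin (TCP) lies at the very end of the fingers, on their centre line; the grasp point (between the pads) lies 19 mm behind it; y points along the fingers, x is the direction in which the jaws open and shut, and the axes are right-handed (so a half turn about y gives the same grasp; the last joint's range is limited). The gripper opens to 88 mm and grips with 3 to 60 N. Pads are 18 mm wide; open, the fingers measure 123 mm over their backs; the gripper's body (75 mm by 187 mm) begins 45 mm behind the grasp point.
Start: joints at [1.164, 0.689, -0.195, 1.565, 0.157, 0.902, -0.215], TCP at [0.267, -0.565, 0.239] pointing down, gripper open.
Joint ranges: [-3.01, 3.01], [-0.46, 2.08], [-1.47, 1.51], [0.13, 2.56], [-1, 4.14], [0.04, 2.09], [-2.66, 2.66]. Speed limits (rad/s): [2.57, 2.57, 3.14, 3.14, 3.14, 3.14, 3.14].

INTERFACE

Orientations are given as a unit quaternion [x, y, z, w].
In Python, from plant import r gives the robot as it stands.
- The arm moves only by the shell command python3 -m inch 'ROWS' [OPENING] [FORCE]. ROWS is JSON, a list of rows, each a list of 6 numbers: the shift along the tool's x, y, z in mm, then the turn, a rotation vector about the tool's x, y, z in rad. In form: [[x, y, z, ax, ay, az], ...]. A call has 1 to 12 rows; each row shifts and turns the commanded pose from where the row before left it, along the tool's axes as they then stand; what a row does not reach is not made up. A row lasts 1/12 s, in which the tool goes at most 41.7 mm and 7.16 degrees, less where a joint would pass 70% of its speed; a pose out of reach is approached as far as the arm can. A call is refused whole if a number of a shift passes 41.7 or a number of a turn 0.125, either way. A call with a gripper value outside its range is refused whole. OPENING is the finger opening in mm, from 0 to 88.1, set as the call begins (- or left out, the last holds). The fingers move at their own pace and stop on an object; FORCE is the grip in N (left out, the last holds). Time passes only in rows, so rows that do not move let the fingers close. It gives the time, the measured TCP pose, the force and the opening at its end, in the units of the state.
- r.get_state(): the state, without advancing time (a new reading comes with each control period).
- r.snapshot(name): name is "scene" or "top"; returns a dict with "img" (420x560x3 uint8, red, green, blue), "range_z" (420x560 float32, m along the optical axis (not along the pixel's ray), 0 where there is no reading), "mtx" (3x3 intrinsics, pixels), "camera_from_world" (4x4, takes a point from world to camera coordinates). Camera axes: x right, y down, z forward; pixel columns grow to the right and rows downward; lengths in m; the calibration is good to about 2 mm. A picture is of the moment at which its call begins.
- r.finish_job(): hands the job in, once; it reports no verdict.
The state is a dict: "clock": time; "q": joint angles; "qd": joint speeds; "joint_torque": joint torques, N m; "tool_pos": TCP position; "eef_rot": TCP orientation; "contact_force": force on the tool from outside, world axes, zero at the start; "moment": the same for the moment, N m; "opening": opening from 0.0 (shut) to 1.0 (fully open).
Only numpy, scipy, OpenCV 4.12 (cv2) and the standard library are available. Lean on these libraries where they do the work, as an engineer would, in place of code of your own. Each camera call takes 0.05 s, during which the arm holds its last target.

TASK

The prize draw is about to start: open the larger of the two push-to-open boxes on the desk. Press its flush top door down at the metal dot until the spring catch lets go, then get out of its way so that it swings up, and leave it standing wide open. Keep the small box shut and leave the mug standing where it is.

Things in the scene. Friction and masses are not known exactly. Their poses are not given: they have to be found in the camera images.
- ballbox_door (a joint): Flush white top door of the larger grey box (180 x 180 x 110 mm high), 150 mm from hinge to free edge, 150 mm along the hinge. Rad: 0 latched, negative pressed in, 1.42 wide open. At the dot the catch lets go after 4 mm of press, about 5 N; hard stop at 7 mm. A spring then swings the door up as you withdraw, within 2 s; its edge rises to 150 mm over the box, moving towards the hinge.
- ballbox_press (a point): Centre of the dark metal dot (28 mm across) on that door's upper face, the place to press: half-way along the door, 30 mm from its free edge, 120 mm from the hinge, 110 mm above the desk while shut. Moves with the door. While shut its z axis points up, its y axis level towards the hinge, its x axis along the hinge.
- smallbox_door (a joint): The same kind of door (65 mm along the hinge, 150 mm across, with its own dot and catch) on the small grey box (95 x 180 mm, 110 mm high); must stay shut. Radians: 0 = latched shut.
- mug: White mug, 80 mm across, 90 mm high, standing upright on the desk; origin at the centre of its underside, z axis up.
There are look-alikes about, which are no part of the job. Leave any yellow look-alike of the part that bears smallbox_door alone.

How it is judged:
On the way:
1. the larger box's door is pressed in against its catch (value of joint ballbox_door below -0.02 rad).
At the end, for the whole second after the job is handed in: The larger box's door stands open by more than 1.1 rad (63 degrees) and is at rest; the small box's door is shut (below 0.05 rad); the mug stands upright (within 0.2 rad) less than 30 mm from where it was (value of joint ballbox_door above 1.1 rad and velocity of joint ballbox_door below 0.15 rad/s and value of joint smallbox_door below 0.05 rad and distance of mug from where it was at the start of the episode below 0.03 m and angle between mug's own z axis and vertical below 0.2 rad); the robot touches nothing.
It fails at once if the small box's door came open (value of joint smallbox_door above 0.1 rad).
It fails at once if the mug was knocked over (angle between mug's own z axis and vertical above 0.5 rad).
It also fails if it takes over 32 s, if anything falls off the work surface, if the arm or the gripper's body presses on something with over 40 N, if the wrist force passes 120 N, or if a joint passes its speed limit or range.

## Working session

There is one attempt and no reset: what is moved stays moved. The work goes in short steps, Python scripts to look and compute and a shell command to move; the robot and the scene stay as the last step left them, time stands still between calls to the robot, and variables do not carry over. Pictures are saved under pics/ and viewed, and the job is handed in when it is done.

```bash
mkdir -p pics; ls
python3 - <<'E'
from plant import r
import cv2,numpy as np
for n in("scene","top"):
    s=r.snapshot(n); np.savez(f"{n}.npz",**s); cv2.imwrite(f"pics/{n}0.png",s["img"][:,:,::-1])
s=r.get_state()
for k in("clock","tool_pos","eef_rot","contact_force","opening"):print(k,s[k])
E
```

```text
pics
clock 0.1
tool_pos [ 0.26637513 -0.56477447  0.23800478]
eef_rot [-0.59697458  0.37907205 -0.37804213  0.59750304]
contact_force [ 0.03446334 -0.2174616  -0.8339972 ]
opening 0.997643807130979
```

View pics/scene0.png

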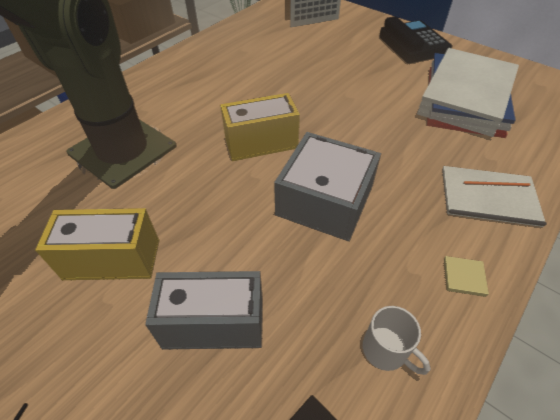

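View pics/top0.png

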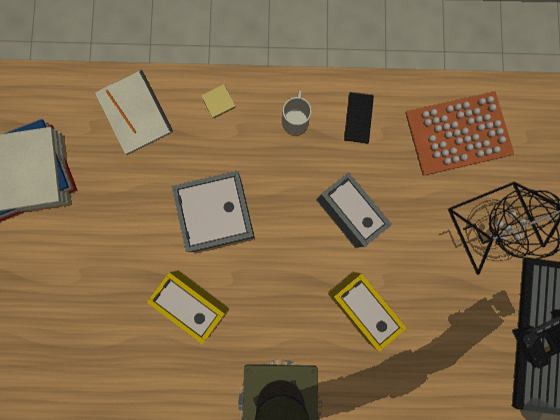

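The top view shows the larger grey box at about (213,211) with its dot at (229,207). The small grey box is at (354,210), the two yellow look-alikes are at (187,307) and (367,312), and the mug is at (296,117). Only the square grey box matches the 180x180 description. I'll crop in on it and measure.

```bash
cat > h.py <<'E'
import numpy as np
from scipy.spatial.transform import Rotation as R
def w(s,u,v,z=None):
    K=s["mtx"];T=np.linalg.inv(s["camera_from_world"])
    d=np.linalg.solve(K,[u,v,1.]); 
    if z is None: return (T@np.r_[d*s["range_z"][int(round(v)),int(round(u))],1])[:3]
    o=T[:3,3];dw=T[:3,:3]@d; return o+dw*(z-o[2])/dw[2]
E
python3 - <<'E'
from h import *
import cv2
s=dict(np.load("top.npz"))
c=s["img"][160:260,160:400,::-1]
cv2.imwrite("pics/crop0.png",cv2.resize(c,None,fx=3.3,fy=3.3,interpolation=cv2.INTER_CUBIC))
g=s["img"].max(2).astype(int)
def blob(u0,u1,v0,v1):
    m=np.zeros_like(g,bool);m[v0:v1,u0:u1]=g[v0:v1,u0:u1]<110
    v,u=np.nonzero(m);return u.mean(),v.mean(),m.sum()
b=blob(221,237,199,215);print(b,w(s,b[0],b[1]),w(s,b[0],b[1],.11))
for p in[(213,211),(173,187),(239,172),(254,237),(188,251),(296,117),(354,210),(367,222)]:print(p,w(s,*p).round(3),w(s,*p,.11).round(3))
q=R.from_quat([-0.59697458,0.37907205,-0.37804213,0.59750304]);print(q.as_matrix().round(3))
E
```

```text
(np.float64(228.39285714285714), np.float64(206.60714285714286), np.int64(84)) [0.53185528 0.14942474 0.11211509] [0.53209261 0.14964264 0.11      ]
(213, 211) [0.519 0.189 0.114] [0.52 0.19 0.11]
(173, 187) [0.581 0.297 0.111] [0.581 0.297 0.11 ]
(239, 172) [0.647 0.133 0.001] [0.625 0.124 0.11 ]
(254, 237) [0.457 0.084 0.007] [0.453 0.08  0.11 ]
(188, 251) [0.414 0.251 0.109] [0.414 0.251 0.11 ]
(296, 117) [ 0.818 -0.033  0.   ] [ 0.779 -0.026  0.11 ]
(354, 210) [ 0.53  -0.182  0.11 ] [ 0.53  -0.182  0.11 ]
(367, 222) [ 0.498 -0.216  0.11 ] [ 0.498 -0.216  0.11 ]
[[ 0.427 -0.001  0.904]
 [-0.904  0.001  0.427]
 [-0.002 -1.    -0.   ]]
```

View pics/crop0.png

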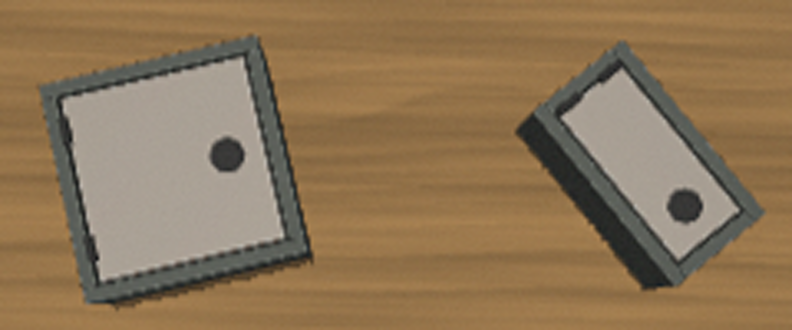

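The crop shows the dot near the large door's right edge, at crop (227,155), with the hinge marks on its left edge (+y side). That fits the description. Next I'll check obstacle heights along the arc from the start pose, especially the wire object at (510,230).

Run:
```python
from h import *
for n in("top","scene"):
    s=dict(np.load(n+".npz"));K=s["mtx"];T=np.linalg.inv(s["camera_from_world"])
    v,u=np.mgrid[0:420,0:560];d=s["range_z"]
    P=np.stack([(u-K[0,2])/K[0,0]*d,(v-K[1,2])/K[1,1]*d,d,np.ones_like(d)],-1)@T.T
    ok=d>0
    for x0 in np.arange(.2,.8,.1):
        row=[]
        for y0 in np.arange(-.8,.4,.1):
            m=ok&(P[...,0]>=x0)&(P[...,0]<x0+.1)&(P[...,1]>=y0)&(P[...,1]<y0+.1)
            row.append(f"{P[...,2][m].max():.2f}" if m.any() else "--")
        print(n,round(x0,1),row)
    if n=="top":
        m=ok&(P[...,2]>.09)&(P[...,2]<.125)&(s["img"].max(2)>0)&(u>165)&(u<260)&(v>165)&(v<258)
        import cv2
        r=cv2.minAreaRect(P[m][:,:2].astype(np.float32));print(r)
```

```text
top 0.2 ['0.03', '0.26', '0.37', '0.35', '0.11', '0.12', '0.12', '0.01', '0.01', '0.12', '0.12', '0.12', '0.01']
top 0.3 ['0.03', '0.25', '0.06', '0.01', '0.01', '0.11', '0.12', '0.01', '0.01', '0.01', '0.12', '0.12', '0.01']
top 0.4 ['0.13', '0.24', '0.24', '0.16', '0.01', '0.12', '0.12', '0.01', '0.11', '0.12', '0.12', '0.01', '0.01']
top 0.5 ['0.15', '0.24', '0.23', '0.09', '0.01', '0.12', '0.12', '0.11', '0.11', '0.12', '0.12', '0.11', '0.01']
top 0.6 ['0.01', '0.06', '0.03', '0.03', '0.01', '0.01', '0.12', '0.01', '0.01', '0.12', '0.11', '0.01', '0.02']
top 0.7 ['0.01', '0.03', '0.03', '0.03', '0.02', '0.01', '0.01', '0.09', '0.09', '0.01', '0.01', '0.02', '0.02']
top 0.8 ['0.01', '0.03', '0.03', '0.03', '0.02', '0.01', '0.02', '0.09', '0.09', '0.02', '0.02', '0.02', '0.02']
((0.5218793153762817, 0.1934180110692978), (0.18044482171535492, 0.18031030893325806), 14.507587432861328)
scene 0.2 ['--', '--', '--', '0.00', '0.11', '0.11', '0.11', '0.00', '0.00', '0.11', '0.11', '0.12', '0.00']
scene 0.3 ['--', '--', '0.00', '0.00', '0.00', '0.12', '0.12', '0.00', '0.00', '0.00', '0.12', '0.12', '0.01']
scene 0.4 ['--', '--', '-0.00', '0.16', '0.00', '0.11', '0.11', '0.00', '0.11', '0.11', '0.12', '0.00', '0.01']
scene 0.5 ['--', '--', '--', '0.00', '0.00', '0.11', '0.12', '0.11', '0.11', '0.11', '0.12', '0.11', '0.00']
scene 0.6 ['--', '--', '--', '--', '0.00', '0.00', '0.12', '0.00', '0.00', '0.11', '0.11', '0.00', '0.01']
scene 0.7 ['--', '--', '--', '--', '--', '0.01', '0.01', '0.09', '0.09', '0.00', '0.00', '0.02', '0.02']
scene 0.8 ['--', '--', '--', '--', '--', '--', '0.01', '0.09', '0.09', '0.02', '0.02', '0.02', '0.02']
```

The wire object reaches 0.24 m, so I'll rise first with the fingers closed, then swing round. The box yaw is 14.5° and the box centre and the dot blob put the dot at about (0.532, 0.150), so both agree.

```bash
python3 -m inch '[[0,-35,0,0,0,0],[0,-35,0,0,0,0],[0,-35,0,0,0,0],[-3,-5,30,0,-0.06,0],[-3,0,35,0,-0.06,0],[-3,0,35,0,-0.06,0],[-3,0,35,0,-0.06,0],[-3,0,35,0,-0.06,0],[-3,0,35,0,-0.06,0],[-3,0,35,0,-0.06,0],[-3,0,35,0,-0.06,0],[-3,0,35,0,-0.06,0]]' 0 20
cat >> h.py <<'E'
def go(t=(.5325,.1497),yaw=14.5):
    from plant import r
    s=r.get_state();M=R.from_quat(s["eef_rot"]).as_matrix();p=np.array(s["tool_pos"])
    print("t",s["clock"],"p",p.round(4),"yaw",np.degrees(np.arctan2(M[1,0],M[0,0])).round(2),"tooly",M[:,1].round(3),"F",np.round(s["contact_force"],1),"op",s["opening"])
    print("to go mm tool axes",(M.T@np.r_[np.array(t)-p[:2],0]*1e3).round(1),"yaw to go",np.radians(yaw-np.degrees(np.arctan2(M[1,0],M[0,0]))).round(3))
E
python3 -c "from h import*;go()"
```

```text
clock: 1.1
tool_pos: [0.488, -0.3493, 0.3482]
eef_rot: [-0.677, 0.205, -0.204, 0.677]
contact_force: [0.3, -0.2, 0.1]
opening: 0.12
t 1.1 p [ 0.488  -0.3493  0.3482] yaw -33.63 tooly [-0.001  0.    -1.   ] F [ 0.3 -0.2  0.1] op 0.11951846211817571
to go mm tool axes [-2.394e+02  1.000e-01  4.401e+02] yaw to go 0.84
```

```bash
python3 -m inch '[[-19,0,35,0,-0.07,0],[-17,0,36,0,-0.07,0],[-14,0,37,0,-0.07,0],[-11,0,38,0,-0.07,0],[-9,0,39,0,-0.07,0],[-6,0,40,0,-0.07,0],[-3,0,40,0,-0.07,0],[0,5,40,0,-0.07,0],[2,10,39,0,-0.07,0],[5,15,38,0,-0.07,0],[8,15,36,0,-0.07,0],[0,0,0,0,0,0]]'
python3 -c "from h import*;go()"
```

```text
clock: 2.1
tool_pos: [0.5249, 0.09, 0.3017]
eef_rot: [-0.702, -0.068, 0.07, 0.706]
contact_force: [-0.6, -0.5, -0.2]
opening: 0.006
t 2.1 p [0.5249 0.09   0.3017] yaw 11.17 tooly [-0.004  0.006 -1.   ] F [-0.6 -0.5 -0.2] op 0.006177822180815649
to go mm tool axes [19.1  0.3 57. ] yaw to go 0.058
```

```bash
python3 -m inch '[[10,25,28,0,-0.058,0],[10,30,28,0,0,0],[0,30,0,0,0,0],[0,30,0,0,0,0],[0,25,0,0,0,0],[0,20,0,0,0,0],[0,0,0,0,0,0],[0,0,0,0,0,0]]'
python3 -c "from h import*;go()"
```

```text
clock: 2.77
tool_pos: [0.5341, 0.1391, 0.1435]
eef_rot: [0.702, 0.083, -0.085, -0.702]
contact_force: [0.5, 0.7, 0.7]
opening: 0.005
t 2.7667 p [0.5341 0.1391 0.1435] yaw 13.63 tooly [-0.002 -0.001 -1.   ] F [0.5 0.7 0.7] op 0.005336655910396982
to go mm tool axes [ 0.9 -0.  10.7] yaw to go 0.015
```

```bash
python3 -m inch '[[0,8,11,0,-0.015,0],[0,8,0,0,0,0],[0,0,0,0,0,0],[0,0,0,0,0,0]]'
python3 - <<'E'
from h import*;go()
from plant import r
import cv2
s=r.snapshot("scene");cv2.imwrite("pics/s1.png",cv2.resize(s["img"][80:260,220:440,::-1],None,fx=3.3,fy=3.3,interpolation=cv2.INTER_CUBIC))
E
```

```text
clock: 3.1
tool_pos: [0.5321, 0.1504, 0.1283]
eef_rot: [0.702, 0.09, -0.089, -0.701]
contact_force: [-0.5, -0.3, -0.8]
opening: 0.004
t 3.1 p [0.5321 0.1504 0.1283] yaw 14.53 tooly [ 0. -0. -1.] F [-0.5 -0.3 -0.8] op 0.003576990184553131
to go mm tool axes [ 0.2  0.  -0.8] yaw to go -0.001
```

View pics/s1.png

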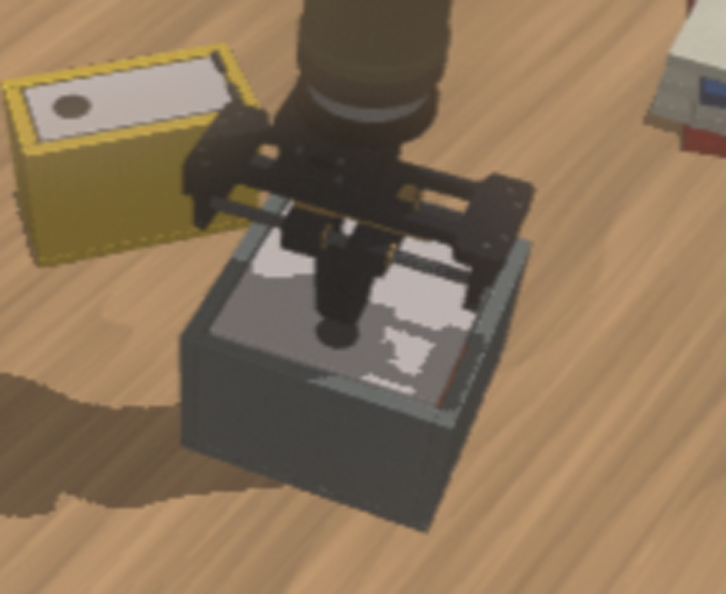

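The closed fingertips are just above the dot, at crop (338,330). Now I'll press.

```bash
python3 -m inch '[[0,8,0,0,0,0],[0,7,0,0,0,0],[0,2,0,0,0,0],[0,2,0,0,0,0],[0,2,0,0,0,0],[0,1,0,0,0,0],[0,0,0,0,0,0],[0,0,0,0,0,0]]'
python3 -c "from h import*;go()"
```

```text
clock: 3.82
tool_pos: [0.5319, 0.1498, 0.1062]
eef_rot: [0.702, 0.089, -0.089, -0.701]
contact_force: [-0.2, -1.4, 4.0]
opening: 0.007
t 3.8167 p [0.5319 0.1498 0.1062] yaw 14.48 tooly [-0.    -0.001 -1.   ] F [-0.2 -1.4  4. ] op 0.006526630327972218
to go mm tool axes [ 0.5 -0.  -0.2] yaw to go 0.0
```

```bash
python3 -m inch '[[0,1,0,0,0,0],[0,1,0,0,0,0],[0,0,0,0,0,0],[0,0,0,0,0,0]]'
python3 -c "from h import*;go()"
```

```text
clock: 4.15
tool_pos: [0.5319, 0.1499, 0.1041]
eef_rot: [0.702, 0.089, -0.089, -0.701]
contact_force: [-2.1, -1.9, 4.6]
opening: 0.005
t 4.15 p [0.5319 0.1499 0.1041] yaw 14.49 tooly [-0.    -0.001 -1.   ] F [-2.1 -1.9  4.6] op 0.005365583270886627
to go mm tool axes [ 0.5 -0.  -0.4] yaw to go 0.0
```

That's about 6 mm of press. Now I'll withdraw up and away from the hinge (tool -z).

```bash
python3 -m inch '[[0,-10,0,0,0,0],[0,-15,-30,0,0,0],[0,-10,-40,0,0,0],[0,-10,-40,0,0,0],[0,-10,-40,0,0,0],[0,-15,-30,0,0,0],[0,-20,0,0,0,0],[0,0,0,0,0,0],[0,0,0,0,0,0],[0,0,0,0,0,0],[0,0,0,0,0,0],[0,0,0,0,0,0]]'
python3 - <<'E'
from h import*;go()
from plant import r
import cv2
s=r.snapshot("scene");cv2.imwrite("pics/s2.png",s["img"][:,:,::-1])
E
```

```text
clock: 5.15
tool_pos: [0.5765, -0.0229, 0.1933]
eef_rot: [-0.701, -0.089, 0.091, 0.702]
contact_force: [0.2, -1.2, 0.1]
opening: 0.001
t 5.15 p [ 0.5765 -0.0229  0.1933] yaw 14.63 tooly [-0.002  0.    -1.   ] F [ 0.2 -1.2  0.1] op 0.0013333698014516406
to go mm tool axes [1.000e+00 1.000e-01 1.781e+02] yaw to go -0.002
```

View pics/s2.png

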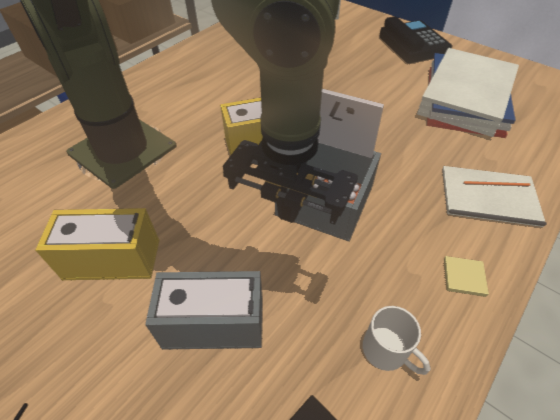

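The door is up, with its panel visible at (350,120). The small box at (207,308) is shut and the mug at (392,338) is standing. I'll let everything settle and measure the door angle from depth.

```bash
python3 -m inch '[[0,-15,0,0,0,0],[0,-15,0,0,0,0],[0,0,0,0,0,0],[0,0,0,0,0,0],[0,0,0,0,0,0],[0,0,0,0,0,0],[0,0,0,0,0,0],[0,0,0,0,0,0],[0,0,0,0,0,0],[0,0,0,0,0,0],[0,0,0,0,0,0],[0,0,0,0,0,0]]'
python3 - <<'E'
from h import*;go()
from plant import r
import cv2
for k in range(2):
  for n in("top","scene"):
    s=r.snapshot(n);cv2.imwrite(f"pics/{n}_{k+3}.png",s["img"][:,:,::-1])
    K=s["mtx"];T=np.linalg.inv(s["camera_from_world"]);v,u=np.mgrid[0:420,0:560];d=s["range_z"]
    P=(np.stack([(u-K[0,2])/K[0,0]*d,(v-K[1,2])/K[1,1]*d,d,np.ones_like(d)],-1)@T.T)[...,:3]
    h=np.array([-.25,.968]);c=np.array([.522,.193]);rel=P[...,:2]-c
    a=rel@h;b=rel@np.array([.968,.25])
    m=(d>0)&(a>.03)&(a<.12)&(abs(b)<.07)&(P[...,2]>.13)&(P[...,2]<.27)
    if m.sum()>20:
        k1=np.polyfit(P[...,2][m],a[m],1)
        print(n,m.sum(),"angle from depth",np.pi/2+np.arctan(k1[0]),"zmax",P[...,2][m].max())
E
```

```text
clock: 6.2
tool_pos: [0.5772, -0.0241, 0.2241]
eef_rot: [0.701, 0.089, -0.089, -0.701]
contact_force: [-0.5, 0.1, -0.6]
opening: 0.006
t 6.2 p [ 0.5772 -0.0241  0.2241] yaw 14.5 tooly [ 0. -0. -1.] F [-0.5  0.1 -0.6] op 0.006353533721327177
to go mm tool axes [  0.2  -0.  179.4] yaw to go 0.0
top 406 angle from depth 1.4818882157817854 zmax 0.2617898738509271
scene 2677 angle from depth 1.4309166725780222 zmax 0.26007523911969305
top 405 angle from depth 1.4831360390330006 zmax 0.26180650538575334
scene 2664 angle from depth 1.431099993215893 zmax 0.26007477916560917
```

View pics/top_4.png

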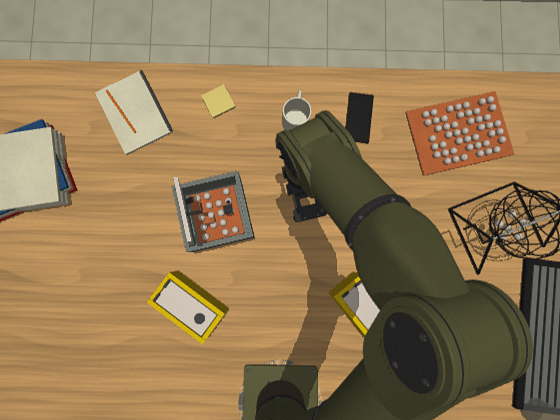

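View pics/scene_4.png

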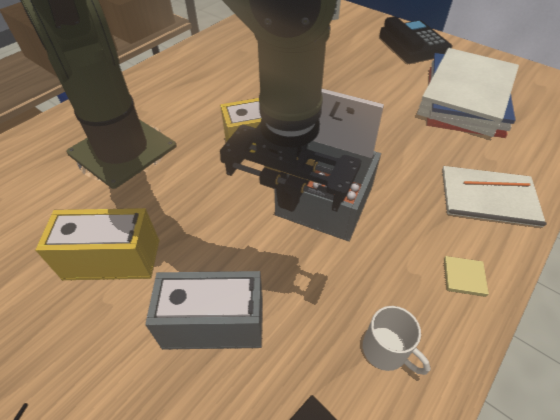

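The large door stands open at (350,120), the small box at (207,308) is shut, and the mug at (392,338) hasn't moved. The arm is well above everything, so I'm handing in.

```bash
python3 -c "
from plant import r
print(r.finish_job())"
```

```text
the job is handed in; nothing more can be done
None
```

The larger grey box is open and I've handed the job in. I pressed its metal dot about 6 mm with the closed fingers, feeling about 5 N. I then backed off up and away from the hinge, and the door swung up.

My last checks before handing in, at about 6.5 s of the 32 s:
- **Door:** depth readings put it at 1.43 rad from the scene camera and 1.48 rad from the top camera. They differ by 0.05 rad, but both are well above 1.1. Each camera's two readings, about 0.1 s apart, matched to within about 0.001 rad, so the door was at rest.
- **Small box and mug:** the scene picture shows the small box shut and the mug upright in the same place. The top camera couldn't confirm the small box because the arm was in the way.
- **Robot:** it looked clear of everything, and the contact force was below 1 N.

No check failed, and the hand-in itself reports no verdict.

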